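Hold a block's end in the end gauge

ROBOT

A 6-joint arm with a two-finger parallel gripper is mounted at the origin on a cart in front of the work surface, level with it; the furniture and walls round the work are solid. World frame = base frame: x ahead of the robot, y to its left, z up, the work surface at z = 0. Lengths are in m, angles in rad, forces in N, time in s.
With the tool pointing down it reaches from about 0.325 to 0.75 m from the base axis. Payload 7.6 kg.
Tool frame: the origin (TCP) lies on the centre line of the jaws, within the pads' length; the fingertips stand 17 mm ahead of it and the grasp point (between the pads) lies 2 mm behind it; z points along the fingers, y is the direction in which the jaws open and shut (so a half turn about z gives the same grasp; the last joint's range is limited). The gripper opens to 85 mm and grips with 20 to 120 N. Pads are 22 mm wide; open, the fingers measure 114 mm over their backs; the gripper's body (76 mm by 85 mm) begins 54 mm behind the grasp point. The pads swing forward as they close: fully open they stand 13 mm farther back than shut.
Start: joints at [1.22, 0.052, 1.401, -0, 1.689, -0.07], TCP at [0.145, 0.504, 0.248] pointing down, gripper open.
Joint ranges: [-2.9, 2.9], [-0.91, 2.17], [0.12, 2.37], [-1.06, 4.2], [0.26, 2.73], [-2.93, 2.93]. Speed limits (rad/s): [2.57, 2.57, 3.01, 3.14, 3.14, 3.14].

INTERFACE

Orientations are given as a unit quaternion [x, y, z, w].
In Python, from cell import * gives the robot as it stands. The module is installed in compiled form; this text tells all that it offers.
- The arm moves only by the tool play_rows, never from a script. Its arguments are lists of equal length, an entry for each row: "slide": the shift along the world's x, y, z in m, a list of three; "angular": the turn, a rotation vector about the world's x, y, z in degrees, a list of three; "hand": the closure in counts, from 0 (fully open) to 255 (shut). A call has exactly 8 rows; each row shifts and turns the pose as measured when the row begins; what a row does not reach is not made up. A row lasts 1/12 s, in which the tool goes at most 41.7 mm and 7.16 degrees, less where a joint would pass 70% of its speed; a pose out of reach is approached as far as the arm can. A call with a gripper value outside its range is refused whole. The fingers move at their own pace and stop on an object; "force" is the grip in N (left out, the last holds). Time passes only in rows, so rows that do not move let the fingers close, or fill a call up. It gives the time, the measured TCP pose, the force and the opening at its end, in the units of the state.
- get_obs(): the state, without advancing time (a new reading comes with each control period).
- get_image(name): name is "scene" or "top" or "wrist"; returns the picture (480x640x3 uint8, red, green, blue); there is no depth.
- calibration(name): a dict with "vfov" (degrees; the focal length in pixels is half the picture's height over the tangent of half this angle, whatever the lens; pixels are square), "cx", "cy" (the principal point, pixels), "R" (3x3) and "t" (3): a world point X has camera coordinates R X + t; the wrist camera has in their place "T_tool_cam" (4x4, takes a point from camera to tool coordinates, whose origin is the TCP and whose axes are the flange's). Camera axes: x right, y down, z forward; pixel columns grow to the right and rows downward; lengths in m; the calibration is good to about 2 mm. A picture is of the moment at which its call begins: read the wrist's pose just before it. calibration takes no time and is no camera call.
- close_job(): hands the job in, once; it reports no verdict.
Trained networks look in the newest picture that a camera, given by its name, has taken for a name from the list of things; names that differ only in an ending like _2 or _b are one class to them, and where a whole thing is asked for, a point or a joint stands for the part that bears it (a point fixed in the world has none). Each returns a list of dicts, best first, with "confidence" (0 to 1); they miss things now and then, are a little off and sometimes report something else, mostly with a low value. They report only what shows in the picture. A call takes as long as a camera call.
- trace(name, camera): "pixels" (480x640 bool, what is visible of it).
- tip_of(name, camera): "at" ([x, y, z] in m, in world coordinates, good to about 4 mm: a listed point, or the origin of a listed thing).
The state is a dict: "time": time; "qpos": joint angles; "dq": joint speeds; "joint_efforts": joint torques, N m; "tool_pos": TCP position; "eef_rot": TCP orientation; "contact_force": force on the tool from outside, world axes, zero at the start; "torque": the same for the moment, N m; "grip_width": finger opening in m.
Only numpy, scipy, OpenCV 4.12 (cv2) and the standard library are available. Lean on these libraries where they do the work, as an engineer would, in place of code of your own. Each camera call takes 0.05 s, during which the arm holds its last target. There are 200 camera calls.

TASK

Check the finger-jointed end of the narrowest wooden block (48 mm wide) in the end gauge: pick the block up, pass one end of it, lying flat and level, straight through the window of the gauge's guard plate without ramming the guard, and push the sprung pad behind the window in to about half of its travel. Finish while still gripping the block and holding the pad there; do not let go. Leave the other blocks, the wedge and the tape roll where they are.

Things in the scene. Friction and masses are not known exactly. Their poses are not given: they have to be found in the camera images.
- narrow_block_center (a point): Centre of the block to be gauged: a finger-jointed wooden block, 48 mm wide (its x), 160 mm long (its y), 26 mm thick (its z), about 0.13 kg, lying flat on the bed with its length pointing roughly away from the robot. The point is half-way up; the ends are 80 mm away along +y and -y. Either end may be gauged. It can be gripped across the 48 mm.
- wide_block_center (a point): Centre of the other block, to be left alone: the same kind of wooden block but wider and shorter, 58 to 60 mm wide (x), 130 mm long (y), 26 mm thick. It and the narrow block may stand in each other's place.
- window (a point): Centre of the window in the end gauge's guard plate, on the plate's outer face, 80 mm above the bed. x points level into the window, y along its width, z up. The window is a plain hole 52 mm wide, 30 mm high (2 mm clearance round the block). The upright aluminium plate is 6 mm thick, 100 mm wide, its top 120 mm above the bed. The gauge is bolted down; its place and turn vary.
- pad_face (a point): Middle of the face of the sprung steel pad (36 x 22 mm), on the window's axis between two cheeks behind the guard plate; at rest 30 mm behind the plate's outer face. x is the way it is pushed in.
- pad (a joint): Travel of the sprung pad in m: 0 at rest, growing to 0.020 (end stop) as it is pushed in along the window's x. About 2 N to start it, 5 N at 10 mm, 8 N at 20 mm; it springs back when let go.
- wedge: Small hardwood wedge, 30 x 100 x 20 mm, lying on the bed; leave alone. Origin at the middle of its underside, long side along y.
- tape: Roll of tape lying flat, 98 mm across, 25 mm high; leave alone. Origin at the middle of its underside.

How it is judged:
By the outcome, as a careful person would: the job done as asked, in the order asked, and still so for the second after the job is handed in, while the arm keeps its last pose, push and grip.
It also fails if it takes over 45 s, if anything falls off the work surface, if the arm or the gripper's body presses on something with over 40 N, if the wrist force passes 120 N, or if a joint passes its speed limit or range.

## Working session

There is one attempt and no reset: what is moved stays moved. The work goes in short steps, Python scripts to look and compute and a tool call to move; the robot and the scene stay as the last step left them, time stands still between calls to the robot, and variables do not carry over. Pictures are saved under pics/ and viewed, about 8 in all and at most 12, crops included, and the job is handed in when it is done.

Besides the shell and the picture viewer there is one more tool, called after "Request:" as name(argument=value, ...) on one line, values as JSON. play_rows: Moves the arm, as the interface text tells. Its arguments: {"type":"object","properties":{"slide":{"type":"array"},"angular":{"type":"array"},"hand":{"type":"array"},"force":{"type":"number"}},"required":["slide","angular","hand"]}

```bash
mkdir -p pics
cat > h.py <<'E'
from cell import *
import numpy as np, cv2
from scipy.spatial.transform import Rotation as Ro
def cam(n,obs=None):
    c=calibration(n); f=240/np.tan(np.radians(c['vfov'])/2)
    if 'R' in c: R,t=np.array(c['R']),np.array(c['t'])
    else:
        o=obs or get_obs(); T=np.eye(4);T[:3,:3]=Ro.from_quat(o['eef_rot']).as_matrix();T[:3,3]=o['tool_pos']
        M=np.linalg.inv(T@np.array(c['T_tool_cam']));R,t=M[:3,:3],M[:3,3]
    return f,c['cx'],c['cy'],R,t
def proj(K,X):
    f,cx,cy,R,t=K;p=np.atleast_2d(X)@R.T+t;return np.c_[f*p[:,0]/p[:,2]+cx,f*p[:,1]/p[:,2]+cy]
def unproj(K,uv,z):
    f,cx,cy,R,t=K;uv=np.atleast_2d(uv).astype(float);d=np.c_[(uv[:,0]-cx)/f,(uv[:,1]-cy)/f,np.ones(len(uv))]@R
    C=-R.T@t;return C+d*((z-C[2])/d[:,2])[:,None]
def save(im,n): cv2.imwrite('pics/'+n,im[:,:,::-1])
E
python3 - <<'E'
from h import *
np.set_printoptions(precision=4,suppress=True)
o=get_obs();print(o)
for n in('top','scene'):
    im=get_image(n);save(im,n+'0.png');c=calibration(n);print(n,c)
    for t in('narrow_block_center','wide_block_center','window','pad_face','wedge','tape'):
        print(t,[(np.round(r['at'],4),round(r['confidence'],2)) for r in tip_of(t,n)[:3]])
    if n=='top':
      for t in('narrow_block_center','wide_block_center'):
        for r in trace(t,n)[:2]:
            m=r['pixels'];p=np.argwhere(m)[:,::-1].astype(np.float32)
            b=cv2.boxPoints(cv2.minAreaRect(p));w=unproj(cam(n),b,0.026)
            print(t,r['confidence'],m.sum(),b.tolist(),w[:,:2].mean(0),[np.linalg.norm(w[i]-w[i-1]) for i in range(4)],w[:,:2].tolist())
print(get_obs()['time'])
E
```

```text
{'time': 0.0, 'qpos': array([ 1.2197,  0.0528,  1.4018,  0.    ,  1.6886, -0.0703]), 'dq': array([-0.0007,  0.0022, -0.0006,  0.0003, -0.0012, -0.0011]), 'joint_efforts': array([ -0.0001, -38.167 , -36.0182,  -0.0002,   0.0062,  -0.    ]), 'tool_pos': array([0.1454, 0.5042, 0.2475]), 'eef_rot': array([ 0.1399,  0.9902, -0.0008, -0.0002]), 'contact_force': array([-0.0322, -0.3845, -0.0797]), 'torque': array([-0.0014,  0.0266, -0.014 ]), 'grip_width': 0.08579959796381077}
top {'vfov': 54.939581116175304, 'cx': 324.32467506766045, 'cy': 236.1325267548189, 'R': array([[ 0.1327, -0.9911,  0.0064],
       [-0.9648, -0.1306, -0.2283],
       [ 0.2271,  0.0241, -0.9736]]), 't': array([0.0616, 0.5493, 0.9358])}
narrow_block_center [(array([0.4535, 0.3672, 0.0173]), 0.88), (array([0.4927, 0.1743, 0.0141]), 0.25), (array([ 0.5717, -0.1235,  0.0809]), 0.2)]
wide_block_center []
window []
pad_face [(array([ 0.577 , -0.1555,  0.0825]), 0.7)]
wedge [(array([ 0.3883,  0.028 , -0.002 ]), 0.64)]
tape [(array([0.6296, 0.2905, 0.0029]), 0.75)]
narrow_block_center 0.85 1649 [[179.00001525878906, 262.0000
[... 884 characters left out ...]
0.5036581375988658, 0.09812859159969853], [0.44503580892747985, 0.11816683640869777]]
scene {'vfov': 45.02108670140191, 'cx': 320.67592955508763, 'cy': 244.54615521947596, 'R': array([[ 0.8859, -0.4639,  0.003 ],
       [-0.256 , -0.4942, -0.8308],
       [ 0.3869,  0.7352, -0.5566]]), 't': array([-0.3984,  0.2493,  0.7145])}
narrow_block_center [(array([0.4516, 0.3653, 0.0125]), 0.8)]
wide_block_center [(array([0.6279, 0.2897, 0.0014]), 0.73), (array([0.4988, 0.173 , 0.0122]), 0.62)]
window [(array([ 0.574 , -0.1285,  0.0794]), 0.89)]
pad_face [(array([ 0.575 , -0.1525,  0.0787]), 0.62)]
wedge [(array([ 0.3839,  0.026 , -0.0011]), 0.69)]
tape [(array([ 0.6266,  0.2896, -0.0013]), 0.68)]
0.8
```

View pics/top0.png

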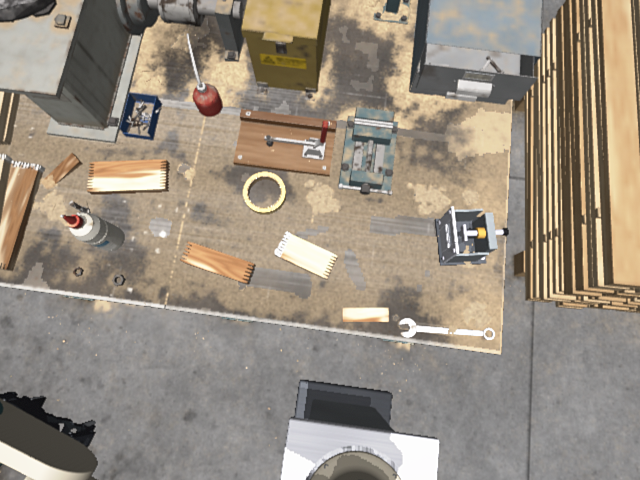

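View pics/scene0.png

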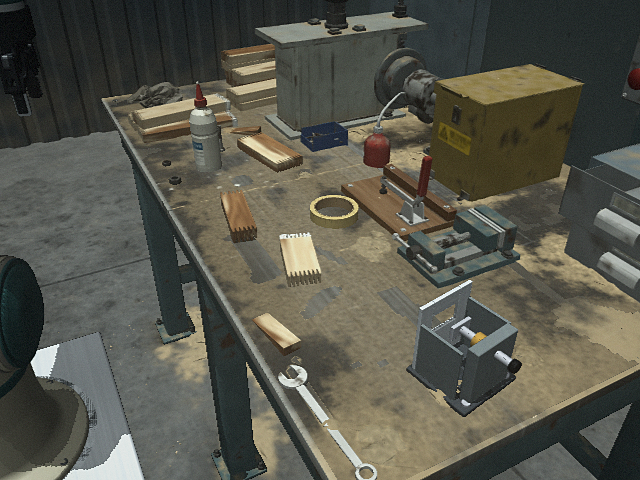

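The top view shows the narrow brown block at px (217,262), the pale wide block at (306,255) and the gauge at (465,235). The scene view shows the gauge window facing +y, at about px (445,310). I'll move above the block first.

Request:
play_rows(slide=[[0.026, -0.011, 0], [0.026, -0.011, 0], [0.026, -0.011, 0], [0.026, -0.011, 0], [0.026, -0.011, 0], [0.026, -0.011, 0], [0.026, -0.011, 0], [0.026, -0.011, 0]], angular=[[0, 0, -7], [0, 0, -7], [0, 0, -7], [0, 0, -7], [0, 0, -7], [0, 0, -7], [0, 0, -7], [0, 0, -7]], hand=[0, 0, 0, 0, 0, 0, 0, 0])

```text
time: 1.47
tool_pos: [0.3568, 0.4139, 0.2488]
eef_rot: [0.596, 0.803, 0.001, -0.0]
contact_force: [-0.4, 1.3, -0.5]
grip_width: 0.0854
```

Request:
play_rows(slide=[[0.026, -0.011, 0], [0.026, -0.011, 0], [0.026, -0.011, 0], [0.026, -0.011, 0], [0, 0, 0], [0, 0, 0], [0, 0, 0], [0, 0, 0]], angular=[[0, 0, -7], [0, 0, -7], [0, 0, -7], [0, 0, -7], [0, 0, -3], [0, 0, 0], [0, 0, 0], [0, 0, 0]], hand=[0, 0, 0, 0, 0, 0, 0, 0])

```text
time: 2.13
tool_pos: [0.4706, 0.3632, 0.2476]
eef_rot: [0.796, 0.605, 0.001, 0.0]
contact_force: [-0.3, 0.0, 0.0]
grip_width: 0.0856
```

```bash
cat >> h.py <<'E'
def block(tag):
    "refine block pose from the wrist view"
    o=get_obs();K=cam('wrist',o);im=get_image('wrist');print('tool yaw',yaw(o),o['tool_pos'])
    for r in trace('narrow_block_center','wrist')[:2]:
        m=r['pixels'];p=np.argwhere(m)[:,::-1].astype(float);w=unproj(K,p,0.026)[:,:2].astype(np.float32)
        q=cv2.minAreaRect(w*1000);b=cv2.boxPoints(q)/1000
        print(r['confidence'],m.sum(),np.round(q,2) if 0 else q,b.tolist())
        px=proj(K,np.c_[b,np.full(4,.026)]);im=im.copy();cv2.polylines(im,[px.astype(np.int32)],True,(255,0,0),1)
        bb=cv2.boxPoints(cv2.minAreaRect(p.astype(np.float32)));print(bb.tolist())
    print([(np.round(r['at'],4),r['confidence']) for r in tip_of('narrow_block_center','wrist')[:2]])
    save(im,tag)
def yaw(o):
    y=Ro.from_quat(o['eef_rot']).as_matrix();return np.degrees(np.arctan2(y[1,1],y[0,1])),y[:,2]
E
python3 -c "
from h import *
block('w1.png');print(calibration('wrist'))"
```

```text
tool yaw (np.float64(-15.49002254821273), array([ 1.89957119e-03,  3.25979676e-04, -9.99998143e-01])) [0.4706089  0.36323468 0.24756841]
0.87 10283 ((454.2407531738281, 365.98876953125), (160.37965393066406, 49.21696090698242), 79.41712188720703) [[0.4153233766555786, 0.29168248176574707], [0.4637031853199005, 0.2826434373855591], [0.49315813183784485, 0.4402950406074524], [0.44477832317352295, 0.44933411478996277]]
[[266.109619140625, 113.04801940917969], [325.47332763671875, 108.22169494628906], [340.65618896484375, 294.9710693359375], [281.29248046875, 299.79736328125]]
[(array([0.4535, 0.3645, 0.0118]), 0.86)]
{'vfov': 59.65364611130599, 'cx': 323.6460077286757, 'cy': 241.36600189620427, 'T_tool_cam': array([[-3.56795618e-04, -9.61530928e-01, -2.74696462e-01,
         6.94716836e-02],
       [ 9.99999698e-01, -1.53424139e-04, -7.61835279e-04,
        -4.48922971e-04],
       [ 6.90383115e-04, -2.74696651e-01,  9.61530693e-01,
        -1.25767477e-01],
       [ 0.00000000e+00,  0.00000000e+00,  0.00000000e+00,
         1.00000000e+00]])}
```

View pics/w1.png

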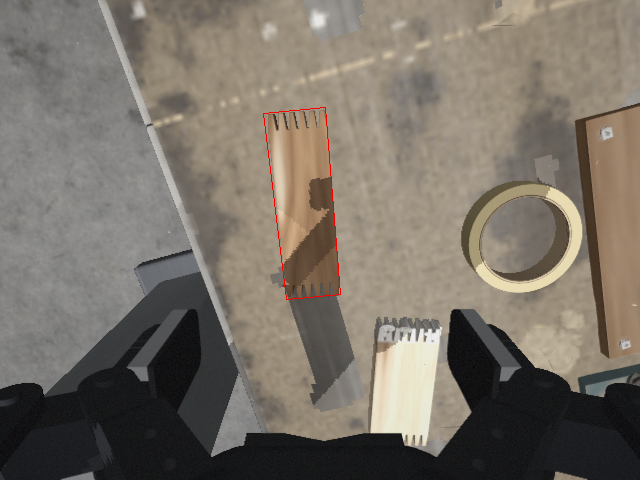

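The block fit matches the picture (160 × 49 mm, centre (0.454, 0.366), long axis at 79.4°). The red box spans px (266,110) to (340,297). I'll turn +4.9° and descend, gripping 15 mm behind centre.

Request:
play_rows(slide=[[-0.007, 0.009, -0.02], [-0.007, 0.009, -0.03], [0, 0, -0.035], [0, 0, -0.035], [0, 0, -0.03], [0, 0, -0.01], [0, 0, 0], [0, 0, 0]], angular=[[0, 0, 2.5], [0, 0, 2.4], [0, 0, 0], [0, 0, 0], [0, 0, 0], [0, 0, 0], [0, 0, 0], [0, 0, 0]], hand=[0, 0, 0, 0, 0, 0, 0, 0])

```text
time: 2.95
tool_pos: [0.4517, 0.3857, 0.0878]
eef_rot: [0.764, 0.645, 0.006, 0.0]
contact_force: [0.2, 1.2, 0.7]
grip_width: 0.0855
```

```bash
python3 -c "
from h import *
block('w2.png')"
```

```text
tool yaw (np.float64(-9.609835559594861), array([ 0.0103264 ,  0.00763291, -0.99991755])) [0.45173593 0.38571426 0.08782151]
0.72 28133 ((455.2128601074219, 368.45660400390625), (155.5952911376953, 47.487831115722656), 79.07404327392578) [[0.41715356707572937, 0.2965696454048157], [0.46378058195114136, 0.2875687777996063], [0.49327215552330017, 0.44034355878829956], [0.4466451406478882, 0.4493444263935089]]
[[288.0, 142.0], [394.0, 142.0], [394.0, 440.0], [288.0, 440.0]]
[(array([0.4519, 0.3654, 0.0122]), 0.97)]
```

Request:
play_rows(slide=[[0.0055, -0.005, 0], [0, 0, -0.02], [0, 0, -0.02], [0, 0, -0.015], [0, 0, -0.006], [0, 0, 0], [0, 0, 0], [0, 0, 0]], angular=[[-0.4, 0.6, -1.1], [0, 0, 0], [0, 0, 0], [0, 0, 0], [0, 0, 0], [0, 0, 0], [0, 0, 0], [0, 0, 0]], hand=[0, 0, 0, 0, 0, 0, 0, 0])

```text
time: 3.77
tool_pos: [0.4674, 0.383, 0.041]
eef_rot: [0.773, 0.635, 0.012, 0.001]
contact_force: [1.2, 0.4, 0.3]
grip_width: 0.0857
```

```bash
cat >> h.py <<'E'
def need(yawd,pos=None):
    "remaining shift and rotvec (deg) to a tool pointing down with tool y at yawd"
    o=get_obs();a=np.radians(yawd);y=[np.cos(a),np.sin(a),0];z=[0,0,-1];x=np.cross(y,z)
    G=Ro.from_matrix(np.c_[x,y,z]);r=(G*Ro.from_quat(o['eef_rot']).inv()).as_rotvec(degrees=True)
    print('t',o['time'],'pos',np.round(o['tool_pos'],4),'rot',np.round(r,2),'shift',None if pos is None else np.round(np.array(pos)-o['tool_pos'],4),'F',np.round(o['contact_force'],1),'w',round(o['grip_width'],4))
E
python3 -c "
from h import *
need(-10.7,(.4572,.3805,.020))"
```

```text
t 3.7667 pos [0.4674 0.383  0.041 ] rot [-0.8   1.12  0.5 ] shift [-0.0102 -0.0025 -0.021 ] F [1.2 0.4 0.3] w 0.0857
```

Request:
play_rows(slide=[[0, 0, 0], [0, 0, 0], [0, 0, 0], [0, 0, 0], [0, 0, 0], [0, 0, 0], [0, 0, 0], [0, 0, 0]], angular=[[-0.8, 1.1, 0.5], [0, 0, 0], [0, 0, 0], [0, 0, 0], [0, 0, 0], [0, 0, 0], [0, 0, 0], [0, 0, 0]], hand=[0, 0, 0, 0, 0, 0, 0, 0])

```text
time: 4.43
tool_pos: [0.4697, 0.3844, 0.0469]
eef_rot: [0.77, 0.638, 0.005, 0.0]
contact_force: [0.2, -0.6, 0.4]
grip_width: 0.0855
```

```bash
python3 -c "
from h import *
need(-10.7,(.4572,.3805,.020))"
```

```text
t 4.4333 pos [0.4697 0.3844 0.0469] rot [-0.31  0.46  0.06] shift [-0.0125 -0.0039 -0.0269] F [ 0.2 -0.6  0.4] w 0.0855
```

Request:
play_rows(slide=[[-0.006, -0.002, 0], [-0.006, -0.002, 0], [0, 0, 0], [0, 0, 0], [0, 0, 0], [0, 0, 0], [0, 0, 0], [0, 0, 0]], angular=[[-0.3, 0.4, 0], [0, 0, 0], [0, 0, 0], [0, 0, 0], [0, 0, 0], [0, 0, 0], [0, 0, 0], [0, 0, 0]], hand=[0, 0, 0, 0, 0, 0, 0, 0])

```text
time: 5.1
tool_pos: [0.4559, 0.3798, 0.0466]
eef_rot: [0.77, 0.638, -0.0, 0.0]
contact_force: [-0.1, 0.6, -1.5]
grip_width: 0.0851
```

```bash
python3 -c "
from h import *
need(-10.7,(.4572,.3805,.020))"
```

```text
t 5.1 pos [0.4559 0.3798 0.0466] rot [ 0.04 -0.02  0.04] shift [ 0.0013  0.0007 -0.0266] F [-0.1  0.6 -1.5] w 0.0851
```

Request:
play_rows(slide=[[0.001, 0, -0.01], [0, 0, -0.01], [0, 0, -0.005], [0, 0, -0.002], [0, 0, 0], [0, 0, 0], [0, 0, 0], [0, 0, 0]], angular=[[0, 0, 0], [0, 0, 0], [0, 0, 0], [0, 0, 0], [0, 0, 0], [0, 0, 0], [0, 0, 0], [0, 0, 0]], hand=[0, 0, 0, 0, 0, 0, 0, 0])

```text
time: 5.77
tool_pos: [0.4566, 0.3793, 0.0151]
eef_rot: [0.77, 0.638, -0.002, 0.0]
contact_force: [-1.6, 0.4, -0.9]
grip_width: 0.0857
```

```bash
python3 -c "
from h import *
need(-10.7,(.4572,.3805,.020))"
```

```text
t 5.7667 pos [0.4566 0.3793 0.0151] rot [ 0.13 -0.12  0.06] shift [0.0006 0.0012 0.0049] F [-1.6  0.4 -0.9] w 0.0857
```

Request:
play_rows(slide=[[0, 0.001, 0.005], [0, 0, 0], [0, 0, 0], [0, 0, 0], [0, 0, 0], [0, 0, 0], [0, 0, 0], [0, 0, 0]], angular=[[0.1, -0.1, 0], [0, 0, 0], [0, 0, 0], [0, 0, 0], [0, 0, 0], [0, 0, 0], [0, 0, 0], [0, 0, 0]], hand=[0, 0, 0, 60, 90, 120, 160, 200], force=50)

```text
time: 6.43
tool_pos: [0.4575, 0.3812, 0.0229]
eef_rot: [0.77, 0.638, 0.002, 0.0]
contact_force: [-0.5, 0.8, -1.7]
grip_width: 0.0468
```

```bash
python3 -c "
from h import *
need(-10.7,(.4572,.3805,.020))"
```

```text
t 6.4333 pos [0.4575 0.3812 0.0229] rot [-0.12  0.16  0.06] shift [-0.0003 -0.0007 -0.0029] F [-0.5  0.8 -1.7] w 0.0468
```

Request:
play_rows(slide=[[0, 0, 0], [0, 0, 0.01], [0, 0, 0.025], [0, 0, 0.03], [0, 0, 0.03], [0, 0, 0.02], [0, 0, 0.01], [0, 0, 0]], angular=[[0, 0, 0], [0, 0, 0], [0, 0, 0], [0, 0, 0], [0, 0, 0], [0, 0, 0], [0, 0, 0], [0, 0, 0]], hand=[220, 220, 220, 220, 220, 220, 220, 220], force=60)

```text
time: 7.1
tool_pos: [0.4542, 0.3787, 0.1521]
eef_rot: [0.77, 0.638, -0.003, -0.0]
contact_force: [0.4, -0.7, -1.9]
grip_width: 0.0464
```

Request:
play_rows(slide=[[0.008, -0.02, 0], [0.012, -0.033, 0], [0.012, -0.033, 0], [0.012, -0.033, 0], [0.012, -0.033, 0], [0.012, -0.033, 0], [0.012, -0.033, 0], [0.012, -0.033, 0]], angular=[[0, 0, 1], [0, 0, 2], [0, 0, 2], [0, 0, 2], [0, 0, 2], [0, 0, 2], [0, 0, 2], [0, 0, 2]], hand=[220, 220, 220, 220, 220, 220, 220, 220])

```text
time: 7.77
tool_pos: [0.5416, 0.1226, 0.1421]
eef_rot: [0.672, 0.741, -0.008, -0.004]
contact_force: [-0.3, 1.4, -1.9]
grip_width: 0.0464
```

Request:
play_rows(slide=[[0.006, -0.025, 0], [0.004, -0.015, 0], [0, -0.005, 0], [0, 0, 0], [0, 0, 0], [0, 0, 0], [0, 0, 0], [0, 0, 0]], angular=[[0, 0, 1], [0, 0, 0], [0, 0, 0], [0, 0, 0], [0, 0, 0], [0, 0, 0], [0, 0, 0], [0, 0, 0]], hand=[220, 220, 220, 220, 220, 220, 220, 220])

```text
time: 8.43
tool_pos: [0.549, 0.0716, 0.1332]
eef_rot: [0.666, 0.746, -0.013, -0.008]
contact_force: [1.0, -0.2, -1.1]
grip_width: 0.0464
```

Run:
```python
from h import *
need(10,(.575,.046,.17))
o=get_obs();print('yaw',yaw(o));im=get_image('wrist');save(im,'w3.png')
for t in('window','pad_face'): print(t,[(np.round(r['at'],4),round(r['confidence'],2)) for r in tip_of(t,'wrist')[:3]])
for n in ('top','scene'):
    im=get_image(n);save(im,n+'3.png')
    for t in('window','pad_face','narrow_block_center'): print(n,t,[(np.round(r['at'],4),round(r['confidence'],2)) for r in tip_of(t,n)[:2]])
```

```text
t 8.4333 pos [0.549  0.0716 0.1332] rot [ 0.54 -1.71  3.55] shift [ 0.026  -0.0256  0.0368] F [ 1.  -0.2 -1.1] w 0.0464
yaw (np.float64(6.445448229345324), array([-0.03018483, -0.00845491, -0.99950857]))
window []
pad_face []
top window [(array([ 0.5757, -0.125 ,  0.0796]), 0.85)]
top pad_face [(array([ 0.5744, -0.1546,  0.0866]), 0.6)]
top narrow_block_center [(array([0.552 , 0.0553, 0.1272]), 0.95)]
scene window [(array([ 0.5767, -0.1264,  0.0826]), 0.64)]
scene pad_face [(array([ 0.5783, -0.1526,  0.0791]), 0.77)]
scene narrow_block_center [(array([0.5471, 0.0582, 0.1228]), 0.89)]
```

View pics/w3.png

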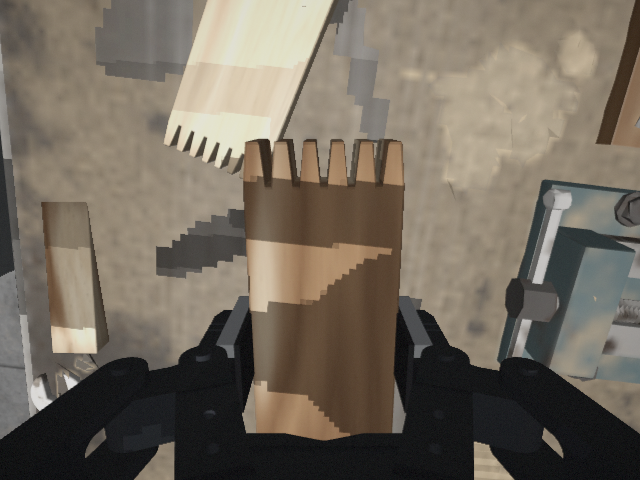

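The wrist view looks backwards: the held block spans columns 245–403, centred on cx, and the gauge is out of view. The fit has only 2 mm of clearance, so I'll fly over the gauge to see it from beyond.

Request:
play_rows(slide=[[0.003, 0, 0.02], [0.003, 0, 0.03], [0.003, 0, 0.03], [0.003, 0, 0.03], [0.003, -0.02, 0.02], [0.003, -0.03, 0.01], [0.003, -0.035, 0.005], [0, -0.035, 0]], angular=[[0.5, -1.7, 1], [0, 0, 1], [0, 0, 1], [0, 0, 0], [0, 0, 0], [0, 0, 0], [0, 0, 0], [0, 0, 0]], hand=[220, 220, 220, 220, 220, 220, 220, 220])

```text
time: 9.65
tool_pos: [0.568, -0.0477, 0.2841]
eef_rot: [0.642, 0.767, -0.001, -0.001]
contact_force: [1.4, -0.9, -1.3]
grip_width: 0.0464
```

Request:
play_rows(slide=[[0, -0.035, 0], [0, -0.035, 0], [0, -0.035, 0], [0, -0.03, 0], [0, -0.02, 0], [0, -0.01, 0], [0, 0, 0], [0, 0, 0]], angular=[[0, 0, 0], [0, 0, 0], [0, 0, 0], [0, 0, 0], [0, 0, 0], [0, 0, 0], [0, 0, 0], [0, 0, 0]], hand=[220, 220, 220, 220, 220, 220, 220, 220])

```text
time: 10.32
tool_pos: [0.5658, -0.2273, 0.2849]
eef_rot: [0.645, 0.764, -0.001, 0.0]
contact_force: [0.9, 0.1, -1.5]
grip_width: 0.0465
```

Run:
```python
from h import *
need(10,(.575,-.27,.30))
o=get_obs();K=cam('wrist',o);np.savez('K4.npz',pos=o['tool_pos'],rot=o['eef_rot']);im=get_image('wrist')
for t in('window','pad_face'): print(t,[(np.round(r['at'],4),round(r['confidence'],2)) for r in tip_of(t,'wrist')[:3]])
print(proj(K,[[.575,-.127,.12],[.575,-.127,.08],[.575,-.157,.08]]))
np.save('w4.npy',im);save(im,'w4.png')
```

```text
t 10.3167 pos [ 0.5658 -0.2273  0.2849] rot [ 0.07 -0.01  0.35] shift [ 0.0092 -0.0427  0.0151] F [ 0.9  0.1 -1.5] w 0.0465
window [(array([ 0.5758, -0.1257,  0.0807]), 0.71)]
pad_face [(array([ 0.5781, -0.1563,  0.0759]), 0.58)]
[[364.70603412  77.22276976]
 [359.65632847  82.69075163]
 [352.13299318 124.1378635 ]]
```

View pics/w4.png

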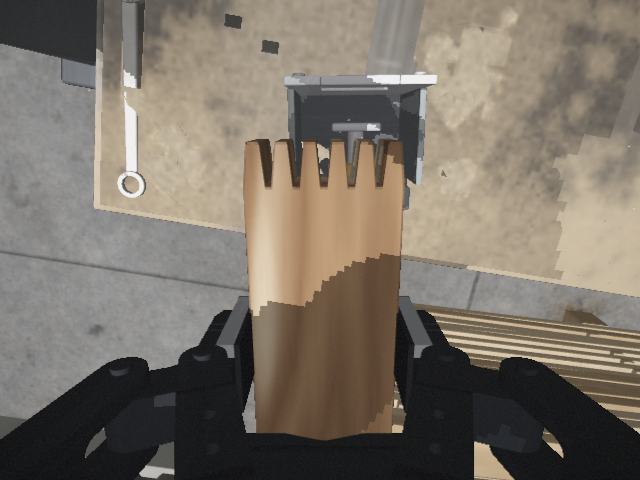

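The guard plate's top runs almost level at row 78, columns 285–437, so the gauge is already nearly square to the tool. I'll zoom in to measure its ends.

Run:
```python
import numpy as np,cv2
im=np.load('w4.npy');c=cv2.resize(im[60:160,275:450],None,fx=4.5,fy=4.5,interpolation=cv2.INTER_CUBIC);cv2.imwrite('pics/w4c.png',c[:,:,::-1])
```

```text
(no output)
```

View pics/w4c.png

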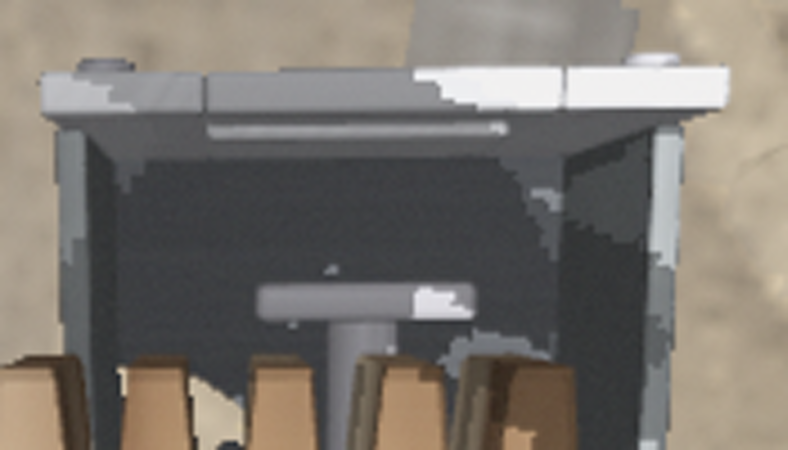

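Run:
```python
from h import *
np.set_printoptions(precision=4,suppress=True)
d=np.load('K4.npz');K=cam('wrist',dict(tool_pos=d['pos'],eef_rot=d['rot']))
f=lambda a,z:unproj(K,np.array(a)/4.5+[275-.4,60-.4],z)[:,:2]
for nm,a,z in(('outer top',[(41,73),(729,67)],.12),('inner top',[(43,117),(727,108)],.12),('seams outer',[(205,72),(566,68)],.12),('sill inner',[(208,139),(508,135)],.065),('sill outer',[(208,124),(508,122)],.065),('pad top front',[(257,285),(476,283)],.091)):
    w=f(a,z);v=w[0]-w[1];print(nm,w.tolist(),'mid',w.mean(0),'len',np.linalg.norm(v),'ang',np.degrees(np.arctan2(v[1],v[0])))
print('tool yaw',yaw(dict(eef_rot=d['rot'])))
# scene/top check: project window/plate corners
```

```text
outer top [[0.5230358604454767, -0.13495302354922792], [0.6206084230248066, -0.11758029299182526]] mid [ 0.5718 -0.1263] len 0.09910709730043232 ang -169.9043199296177
inner top [[0.5241650239799863, -0.14080913753982938], [0.6216568738733323, -0.12302477154133533]] mid [ 0.5729 -0.1319] len 0.0991006784517397 ang -169.66183415889162
seams outer [[0.5463229612866595, -0.13086560643002987], [0.5974982300510459, -0.12163744346441935]] mid [ 0.5719 -0.1263] len 0.052000645427023755 ang -169.77800940248096
sill inner [[0.547256809785498, -0.1362163407700267], [0.5982818132136402, -0.1268970777001152]] mid [ 0.5728 -0.1316] len 0.05186906244581773 ang -169.64951885950683
sill outer [[0.5468527208815082, -0.13380845021622415], [0.5978404510463212, -0.1248277156597564]] mid [ 0.5723 -0.1293] len 0.05177260106015074 ang -170.0106566871873
pad top front [[0.5593361512594751, -0.1587238427220869], [0.594519464589301, -0.15243347780010374]] mid [ 0.5769 -0.1556] len 0.03574121189490395 ang -169.86328673983226
tool yaw (np.float64(9.653374890885633), array([-0.0002, -0.0012, -1.    ]))
```

Request:
play_rows(slide=[[-0.002, 0.02, 0], [-0.003, 0.035, 0], [-0.003, 0.035, 0], [-0.003, 0.035, 0], [-0.003, 0.035, 0], [-0.002, 0.03, 0], [-0.002, 0.02, 0], [0, 0.01, 0]], angular=[[0, 0, 0.5], [0, 0, 0], [0, 0, 0], [0, 0, 0], [0, 0, 0], [0, 0, 0], [0, 0, 0], [0, 0, 0]], hand=[220, 220, 220, 220, 220, 220, 220, 220])

```text
time: 11.13
tool_pos: [0.5445, 0.0113, 0.286]
eef_rot: [0.637, 0.771, 0.001, 0.001]
contact_force: [0.4, -0.5, -1.1]
grip_width: 0.0465
```

Request:
play_rows(slide=[[0, 0, 0], [0, 0, -0.02], [0, 0, -0.03], [0, 0, -0.03], [0, 0, -0.03], [0, 0, -0.02], [0, 0, -0.005], [0, 0, 0]], angular=[[0, 0, 0], [0, 0, 0], [0, 0, 0], [0, 0, 0], [0, 0, 0], [0, 0, 0], [0, 0, 0], [0, 0, 0]], hand=[220, 220, 220, 220, 220, 220, 220, 220])

```text
time: 11.8
tool_pos: [0.5428, 0.0182, 0.1508]
eef_rot: [0.632, 0.775, 0.004, 0.005]
contact_force: [-0.3, -0.0, -1.2]
grip_width: 0.0465
```

```bash
python3 -c "
from h import *
need(10.2,(.5471,.012,.09))"
```

```text
t 11.8 pos [0.5428 0.0182 0.1508] rot [ 0.01  0.73 -1.45] shift [ 0.0043 -0.0062 -0.0608] F [-0.3 -0.  -1.2] w 0.0465
```

Request:
play_rows(slide=[[0.004, -0.004, -0.01], [0, 0, -0.015], [0, 0, -0.015], [0, 0, -0.01], [0, 0, -0.004], [0, 0, 0], [0, 0, 0], [0, 0, 0]], angular=[[0, 0.7, -1.4], [0, 0, 0], [0, 0, 0], [0, 0, 0], [0, 0, 0], [0, 0, 0], [0, 0, 0], [0, 0, 0]], hand=[220, 220, 220, 220, 220, 220, 220, 220])

```text
time: 12.47
tool_pos: [0.5521, 0.0136, 0.1067]
eef_rot: [0.641, 0.767, 0.005, 0.007]
contact_force: [0.0, 0.2, -2.2]
grip_width: 0.0464
```

```bash
python3 -c "
from h import *
need(10.2,(.5471,.012,.09))"
```

```text
t 12.4667 pos [0.5521 0.0136 0.1067] rot [ 0.07  0.93 -0.04] shift [-0.005  -0.0016 -0.0167] F [ 0.   0.2 -2.2] w 0.0464
```

Request:
play_rows(slide=[[-0.004, -0.001, -0.005], [0, 0, -0.007], [0, 0, -0.003], [0, 0, 0], [0, 0, 0], [0, 0, 0], [0, 0, 0], [0, 0, 0]], angular=[[0, 0.8, 0], [0, 0, 0], [0, 0, 0], [0, 0, 0], [0, 0, 0], [0, 0, 0], [0, 0, 0], [0, 0, 0]], hand=[220, 220, 220, 220, 220, 220, 220, 220])

```text
time: 13.13
tool_pos: [0.5487, 0.0125, 0.0926]
eef_rot: [0.641, 0.767, 0.001, 0.002]
contact_force: [-0.7, -0.2, -2.1]
grip_width: 0.0465
```

Run:
```python
from h import *
need(10.2,(.5471,.012,.09))
o=get_obs();s=get_image('scene');t=get_image('top')
P=o['tool_pos'];a=np.radians(-79.8);d=np.array([np.cos(a),np.sin(a),0]);n=np.array([-d[1],d[0],0])*1.0;z=np.array([0,0,1.])
W=np.array([.572,-.1263,.08]);e=P+.0955*d-[0,0,.0099]
win=[W+i*.026*n+j*.015*z for i,j in((1,1),(1,-1),(-1,-1),(-1,1))]
end=[e+i*.024*n+j*.013*z for i,j in((1,1),(1,-1),(-1,-1),(-1,1))]
pl=[W+i*.05*n+.04*z for i in(1,-1)]
rr=[e-.16*d+i*.024*n+.013*z for i in(1,-1)]
def crop(im,n,box,k):
    x0,x1,y0,y1=box;c=cv2.resize(im[y0:y1,x0:x1],None,fx=k,fy=k,interpolation=cv2.INTER_CUBIC).copy();K=cam(n)
    for q,col in((win,(255,0,0)),(end,(0,255,0)),(pl,(0,0,255)),([end[0],rr[0],rr[1],end[3]],(255,255,0))):
        p=((proj(K,q)-[x0,y0]+.5)*k-.5).astype(np.int32);cv2.polylines(c,[p],len(q)>2,col,1)
    return c
A=crop(s,'scene',(340,540,230,400),4);B=crop(t,'top',(360,520,190,280),5)
save(A,'s5.png');save(B,'t5.png')
```

```text
t 13.1333 pos [0.5487 0.0125 0.0926] rot [ 0.08  0.25 -0.06] shift [-0.0016 -0.0005 -0.0026] F [-0.7 -0.2 -2.1] w 0.0465
```

View pics/s5.png

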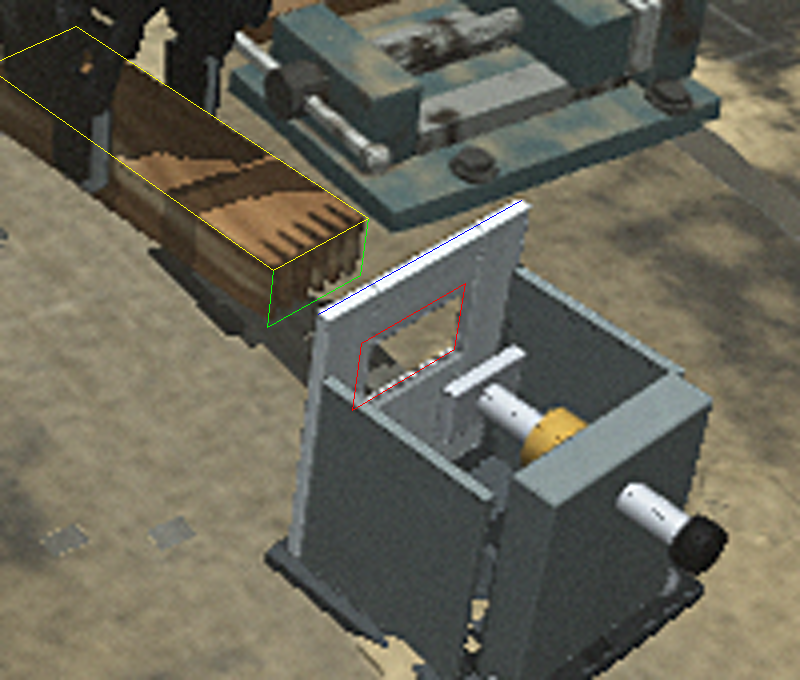

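View pics/t5.png

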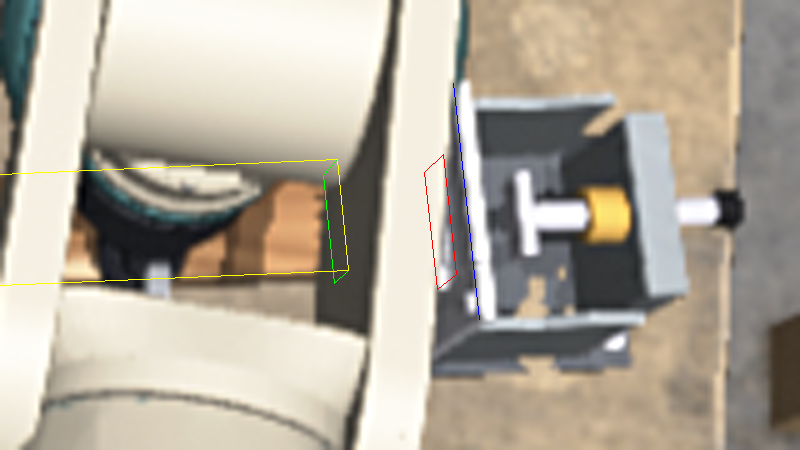

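The model overlays agree with both views. In scene, the plate line matches at (318–527, 312–200). In top, the plate's lateral ends match at rows 83–320, with about 2.5 mm of offset along the axis only. Next is fine alignment.

Request:
play_rows(slide=[[-0.0015, 0, -0.0025], [0, 0, 0], [0, 0, 0], [0, 0, 0], [0, 0, 0], [0, 0, 0], [0, 0, 0], [0, 0, 0]], angular=[[0.1, 0.2, 0], [0, 0, 0], [0, 0, 0], [0, 0, 0], [0, 0, 0], [0, 0, 0], [0, 0, 0], [0, 0, 0]], hand=[220, 220, 220, 220, 220, 220, 220, 220])

```text
time: 13.9
tool_pos: [0.5472, 0.0125, 0.0901]
eef_rot: [0.641, 0.767, 0.001, 0.0]
contact_force: [0.1, -0.0, -0.6]
grip_width: 0.0464
```

```bash
cat >> h.py <<'E'
def ins(W=(.572,-.1263),zt=.09,a=-79.8):
    "gap of block end to guard face, sideways and height error of the tool from the window axis"
    need(a+90);o=get_obs();d=np.array([np.cos(np.radians(a)),np.sin(np.radians(a))]);v=o['tool_pos'][:2]-np.array(W)
    s=v@d;l=v@[-d[1],d[0]];F=o['contact_force'][:2]
    print('gap mm',-1000*s-95.5,'lat mm',1000*l,'dz mm',1000*(o['tool_pos'][2]-zt),'F axial',-F@d,'yaw',yaw(o)[0])
E
python3 -c "
from h import *
ins()"
```

```text
t 13.9 pos [0.5472 0.0125 0.0901] rot [-0.03  0.06 -0.06] shift None F [ 0.1 -0.  -0.6] w 0.0464
gap mm 45.52543992104657 lat mm 0.1613830631802197 dz mm 0.08512472696525775 F axial -0.02813580061507303 yaw 10.255938021943248
```

Request:
play_rows(slide=[[0.0009, -0.0049, 0], [0.0009, -0.0049, 0], [0.0009, -0.0049, 0], [0.0009, -0.0049, 0], [0.0009, -0.0049, 0], [0.0005, -0.0025, 0], [0, 0, 0], [0, 0, 0]], angular=[[0, 0, 0], [0, 0, 0], [0, 0, 0], [0, 0, 0], [0, 0, 0], [0, 0, 0], [0, 0, 0], [0, 0, 0]], hand=[220, 220, 220, 220, 220, 220, 220, 220])

```text
time: 14.57
tool_pos: [0.5529, -0.0184, 0.0902]
eef_rot: [0.642, 0.767, 0.001, 0.0]
contact_force: [0.1, 0.2, -2.0]
grip_width: 0.0468
```

```bash
python3 -c "
from h import *
ins()"
```

```text
t 14.5667 pos [ 0.5529 -0.0184  0.0902] rot [-0.01  0.08  0.01] shift None F [ 0.1  0.2 -2. ] w 0.0468
gap mm 14.12133786646001 lat mm 0.2669446755663518 dz mm 0.18238153351501918 F axial 0.14689166891762503 yaw 10.191871509044422
```

Request:
play_rows(slide=[[0.0004, -0.003, 0], [0.0005, -0.003, 0], [0.0005, -0.003, 0], [0.0005, -0.003, 0], [0.0005, -0.003, 0], [0.0005, -0.003, 0], [0, 0, 0], [0, 0, 0]], angular=[[0, 0, 0], [0, 0, 0], [0, 0, 0], [0, 0, 0], [0, 0, 0], [0, 0, 0], [0, 0, 0], [0, 0, 0]], hand=[220, 220, 220, 220, 220, 220, 220, 220])

```text
time: 15.23
tool_pos: [0.556, -0.038, 0.0901]
eef_rot: [0.641, 0.767, 0.001, 0.0]
contact_force: [0.2, -0.2, -1.8]
grip_width: 0.0464
```

```bash
python3 -c "
from h import *
ins();i=get_image('scene')
c=cv2.resize(i[260:380,380:540],None,fx=4.5,fy=4.5,interpolation=cv2.INTER_CUBIC);save(c,'s6.png')"
```

```text
t 15.2333 pos [ 0.556  -0.038   0.0901] rot [-0.02  0.07 -0.02] shift None F [ 0.2 -0.2 -1.8] w 0.0464
gap mm -5.7857058993546815 lat mm -0.12713074264489224 dz mm 0.1273778717336277 F axial -0.22566017186972706 yaw 10.22040571319891
```

View pics/s6.png

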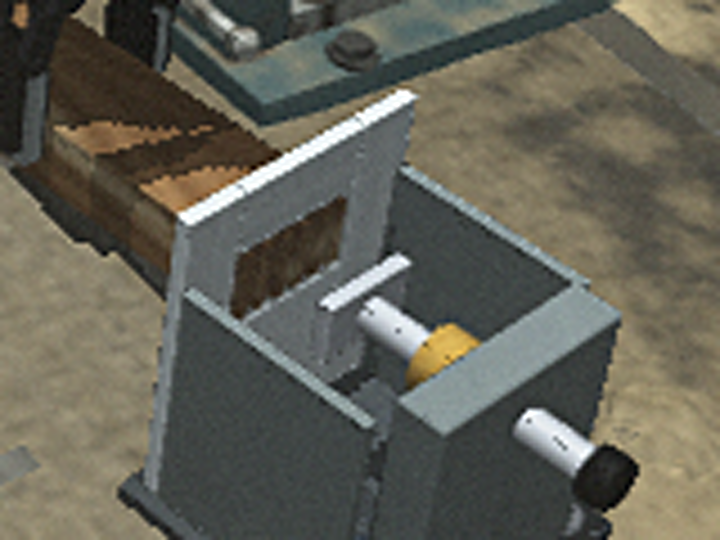

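The block end fills the window at px (235–345, 200–315) of the crop, with no axial force. I'll keep going.

Request:
play_rows(slide=[[0.0005, -0.003, 0], [0.0005, -0.003, 0], [0.0005, -0.003, 0], [0.0005, -0.003, 0], [0.0005, -0.003, 0], [0.0005, -0.003, 0], [0, 0, 0], [0, 0, 0]], angular=[[0, 0, 0], [0, 0, 0], [0, 0, 0], [0, 0, 0], [0, 0, 0], [0, 0, 0], [0, 0, 0], [0, 0, 0]], hand=[220, 220, 220, 220, 220, 220, 220, 220])

```text
time: 15.95
tool_pos: [0.5593, -0.0579, 0.0902]
eef_rot: [0.641, 0.767, 0.001, 0.0]
contact_force: [-0.3, 0.0, -0.8]
grip_width: 0.0462
```

```bash
python3 -c "
from h import *
ins()"
```

```text
t 15.95 pos [ 0.5593 -0.0579  0.0902] rot [-0.01  0.08 -0.03] shift None F [-0.3  0.  -0.8] w 0.0462
gap mm -25.956945090888937 lat mm -0.3789609291582304 dz mm 0.1511566448547247 F axial 0.05397624743150075 yaw 10.23268427341702
```

Request:
play_rows(slide=[[0.0005, -0.002, 0], [0.0005, -0.002, 0], [0.0004, -0.002, 0], [0, 0, 0], [0, 0, 0], [0, 0, 0], [0, 0, 0], [0, 0, 0]], angular=[[0, 0, 0], [0, 0, 0], [0, 0, 0], [0, 0, 0], [0, 0, 0], [0, 0, 0], [0, 0, 0], [0, 0, 0]], hand=[220, 220, 220, 220, 220, 220, 220, 220])

```text
time: 16.62
tool_pos: [0.5604, -0.0626, 0.0902]
eef_rot: [0.641, 0.768, 0.001, -0.001]
contact_force: [-1.5, 2.0, 0.1]
grip_width: 0.0466
```

```bash
python3 -c "
from h import *
ins()"
```

```text
t 16.6167 pos [ 0.5604 -0.0626  0.0902] rot [-0.19 -0.02 -0.08] shift None F [-1.5  2.   0.1] w 0.0466
gap mm -30.776078061786436 lat mm -0.1511936104150712 dz mm 0.15989854057088526 F axial 2.2780987197924976 yaw 10.281819034251589
```

Request:
play_rows(slide=[[0.0004, -0.002, 0], [0.0004, -0.002, 0], [0.0004, -0.002, 0], [0.0004, -0.002, 0], [0.0002, -0.001, 0], [0, 0, 0], [0, 0, 0], [0, 0, 0]], angular=[[0, 0, 0], [0, 0, 0], [0, 0, 0], [0, 0, 0], [0, 0, 0], [0, 0, 0], [0, 0, 0], [0, 0, 0]], hand=[220, 220, 220, 220, 220, 220, 220, 220])

```text
time: 17.28
tool_pos: [0.5619, -0.0711, 0.0902]
eef_rot: [0.641, 0.768, 0.002, -0.003]
contact_force: [-2.0, 4.5, 1.4]
grip_width: 0.0466
```

```bash
python3 -c "
from h import *
ins()"
```

```text
t 17.2833 pos [ 0.5619 -0.0711  0.0902] rot [-0.37 -0.1  -0.11] shift None F [-2.   4.5  1.4] w 0.0466
gap mm -39.35467520589812 lat mm -0.11899381223380139 dz mm 0.19553015586407096 F axial 4.781463131760244 yaw 10.307494006693105
```

Run:
```python
from h import *
ins();i=get_image('scene');a=cv2.imread('pics/scene3.png');b=np.ascontiguousarray(i[:,:,::-1])
K=cam('scene');d=np.array([.177,-.984,0]);X=np.array([.5773+.09*.177,-.1558-.09*.984,.08])
J=np.diff(proj(K,[X,X+.01*d]),axis=0)[0];print('px for 10 mm',J,proj(K,X))
g=lambda m:cv2.resize(cv2.cvtColor(m,6),None,fx=8,fy=8,interpolation=cv2.INTER_CUBIC)
# black knob: scene px about (513,361)
A=g(a[350:376,503:527]);B=g(b[340:390,493:545]);r=cv2.matchTemplate(B,A,cv2.TM_CCOEFF_NORMED);_,v,_,p=cv2.minMaxLoc(r)
s=np.array(p)/8-10;print('knob shift',s,v,'travel mm',10*(s@J)/(J@J))
print([(np.round(r['at'],4),round(r['confidence'],2)) for n in('scene','top') for r in ([get_image(n)]and tip_of('pad_face',n))[:1]])
c=np.vstack([cv2.resize(m[270:390,400:545],None,fx=2.5,fy=2.5) for m in(a,b)]);cv2.imwrite('pics/cmp.png',c);ins()
```

```text
t 17.2833 pos [ 0.5619 -0.0711  0.0902] rot [-0.37 -0.1  -0.11] shift None F [-2.   4.5  1.4] w 0.0466
gap mm -39.35467520589812 lat mm -0.11899381223380139 dz mm 0.19553015586407096 F axial 4.781463131760244 yaw 10.307494006693105
px for 10 mm [6.75784282 4.70173321] [[514.36555598 366.63685688]]
knob shift [6.625 4.5  ] 0.8479763865470886 travel mm 9.727593681533337
[(array([ 0.5801, -0.1635,  0.081 ]), 0.94), (array([ 0.5784, -0.1628,  0.0846]), 0.67)]
t 17.5333 pos [ 0.5619 -0.071   0.0902] rot [-0.37 -0.1  -0.11] shift None F [-2.1  4.1 -0.1] w 0.0467
gap mm -39.31226831812769 lat mm -0.11006190063816232 dz mm 0.2182523675782616 F axial 4.434753713746005 yaw 10.311387501275895
```

View pics/cmp.png

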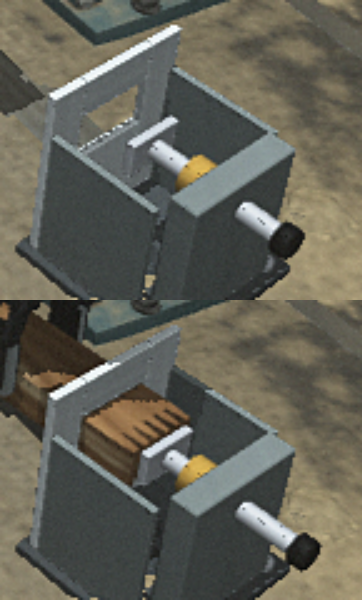

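The comparison picture shows the block through the window and against the pad, with the knob moved from about (287,238) to (302,550−300). That gives 9.7 mm of travel, and it is holding steady, so I'm handing in.

```bash
python3 -c "
from h import *
close_job();ins()"
```

```text
the job is handed in; nothing more can be done
the job is handed in; nothing more can be done
```

I picked up the 48 mm block, passed its end flat and level through the guard window, and pushed the sprung pad to about half its travel. I handed the job in after about 17.5 s of robot time, with the block still gripped at 60 N and holding the pad. No verdict is reported.

**Pad travel:** the knob's shift in the scene pictures gives 9.7 mm. Tool advance puts the block end 9.3 mm past the pad's rest position, and the spring force of 4.4–4.8 N fits 8–9 mm. Half travel is 10 mm.

**Fit in the window:** the tool was about 0.1 mm off the window axis sideways and about 0.2 mm in height. It was tilted about 0.4° under load. I saw no axial force until the block reached the pad, so it did not press on the guard.

**Disagreements:**
- The trained network put the window centre 2–5 mm to one side of my wrist-camera measurement. I used mine, and the clean pass through the window bore it out.
- An overlay in the top camera was about 2.5 mm off along the push direction, which did not affect the fit.
- My last state reading after handing in was refused, so the final numbers come from just before it.

The arm's path kept clear of the other block, the wedge and the tape roll. I did not take a separate picture at the end to confirm they had not moved.

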